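# Set the print block and hold the ruling guide at its mark

### The job

Push the carved printing block flat along the table, without lifting it, until it lies inside the four paper corner marks, square with the rail. Then take the ruling guide by its wooden grip, pull it along its rail against its spring until the thin tail of its steel rule is in line with the mark post behind the rail, and keep it there for me to scribe the line: finish while still holding it. Leave the block in its marks and the other things where they are.

Things in the scene. Friction and masses are not known exactly. Their poses are not given: they have to be found in the camera images.
- gauge: Ruling guide, fixed: aluminium rail 36 mm wide (x), 400 mm long (y), 22 mm high, black end caps 28 mm high. Origin on the table under the middle of the rail's width; y axis along the rail, x axis to the far side (away from the robot). Stands elsewhere and a little turned in each episode, and the paper corner marks with it.
- spot (a point): Point on the table at the centre of the four flat L-shaped paper corner marks, on the robot's side of the rail, 90 mm from the rail's centre line, axes as gauge. The marks enclose 110 mm (x) by 130 mm (y): 10 mm more than the block on each side.
- block: Flat carved printing block, plywood with a dark top, loose: 90 mm (x) by 110 mm (y) by 22 mm high, 0.15 to 0.3 kg. Origin at the centre of its underside. It starts 100 to 160 mm from the spot towards the gauge's -y and 15 to 45 mm nearer the robot (gauge's -x), turned up to 0.3 rad from the rail.
- carriage: Slide on the rail: black body 50 (x) by 66 (y) mm, top 39 mm high, with wooden grip; steel rule 14 mm wide, 31 to 34 mm high, reaches 155 mm from the rail's centre line to the robot's side (passes over the block). Origin at table level under the grip, axes as gauge. A spring draws it home to +y: 2.4 N there + 40 N/m (10 N at the farthest mark). Pulls out to -y, up to 235 mm; returns if let go.
- grip (a point): Point inside the wooden grip, an upright block 34 mm (x) by 22 mm (y) standing on the carriage between 39 and 85 mm above the table; the point is on its vertical axis at 65 mm height. Same y in the gauge's frame as the tail.
- tail (a point): End of the thin steel tail of the rule, 55 mm beyond the rail's centre line on the far side, at 34 mm height; moves with the carriage.
- mark: Mark on the far side of the rail: dark steel foot bar 12 mm high (the tail passes over it) with a round post, 8 mm diameter, 50 mm high. Fixed, but in each episode elsewhere along the rail, 130 to 200 mm from the tail's home towards -y. Origin on the table 66 mm beyond the rail's centre line; axes as gauge. The tail is in line when its y in this frame is 0.
- eraser: Bystander: white eraser 45 by 20 by 12 mm, between the corner marks and the rule's home position, low enough for the rule to pass over it. Origin under its centre.
- tape: Bystander: roll of paper tape, 84 mm diameter, 24 mm high. Origin under its centre.
- tumbler: Bystander: black drinking tumbler, 68 mm diameter, 170 mm high. Origin under its centre.
- jar_a: Bystander: grey pigment jar, 72 mm diameter, 75 mm high, beyond the rail. Origin under its centre.
- jar_b: Bystander: clear jar with white lid, 56 mm diameter, 60 mm high, beyond the rail. Origin under its centre.
- brush: Bystander: brush 190 mm long, lying. Origin under its middle, x along it.
- knife: Bystander: palette knife 200 mm long, lying. Origin under its middle, x along it.

How it is judged:
On the way, in this order (a step that is already met when the one before it is completed fails the run):
1. the block lies still inside the corner marks while the guide is still at its home end (horizontal distance between block and spot below 0.015 m and angle between the x axis of block and the x axis of gauge, either way round below 0.2 rad and height (world z) of block below 0.006 m and angle between block's own z axis and vertical below 0.06 rad and linear speed of block below 0.01 m/s and y of tail in the frame of gauge above 0.1 m), for 0.2 s.
2. the fingers have pulled the guide out to the mark (y of tail in the frame of mark between -0.005 and 0.005 m and contact force between the fingers and carriage above 2 N), for 0.3 s.
At the end, for the whole second after the job is handed in: The fingers still hold the carriage (more than 2 N on it) at rest with the tail within 5 mm of the mark along the rail, and the block lies flat and at rest, its centre within 15 mm of the spot and within 0.2 rad of square with the rail, not touching the carriage (all of step 2 and horizontal distance between block and spot below 0.015 m and angle between the x axis of block and the x axis of gauge, either way round below 0.2 rad and height (world z) of block below 0.006 m and angle between block's own z axis and vertical below 0.06 rad and contact force between block and carriage below 0.3 N and linear speed of each of carriage, block below 0.02 m/s); the arm keeps its last pose, push and grip.
It fails at once if the block is lifted more than 12 mm off the table or tipped (height (world z) of block above 0.012 m or angle between block's own z axis and vertical above 0.3 rad).
It fails at once if a bystander is moved more than 30 mm (distance of any of eraser, tape, tumbler, jar_a, jar_b, brush, knife from where it was at the start of the episode above 0.03 m).
It fails at once if a standing bystander is knocked over (angle between any of tumbler, jar_a, jar_b, tape's own z axis and vertical above 0.5 rad).
It also fails if it takes over 64 s, if anything falls off the work surface, if the arm or the gripper's body presses on something with over 40 N, if the wrist force passes 120 N, or if a joint passes its speed limit or range.

### The arm

A 7-joint arm with a two-finger parallel gripper is mounted at the origin on the work surface. World frame = base frame: x ahead of the robot, y to its left, z up, the work surface at z = 0. Lengths are in m, angles in rad, forces in N, time in s.
With the tool pointing down it reaches from about 0.35 to 0.9 m from the base axis. Payload 8.1 kg.
Tool frame: the origin (TCP) lies at the very end of the fingers, on their centre line; the grasp point (between the pads) lies 19 mm behind it (arm.tcp_to_grasp is the distance from the TCP to the grasp point, in m); z points along the fingers, y is the line along which they close (so a half turn about z gives the same grasp; the last joint's range is limited). The gripper opens to 92 mm and grips with 3 to 60 N. Pads are 19 mm wide; open, the fingers measure 130 mm over their backs; the gripper's body (75 mm by 190 mm) begins 47 mm behind the grasp point.
Start: joints at [1.24, 0.434, 0.025, 1.573, -0.012, 1.134, -0.075], TCP at [0.141, -0.609, 0.227] pointing down, gripper open.
Joint ranges: [-2.62, 2.62], [-0.44, 2.09], [-1.27, 1.32], [0.08, 2.57], [-1.32, 4.46], [0.12, 2], [-2.74, 2.74]. Speed limits (rad/s): [2.22, 2.22, 3.01, 3.01, 3.14, 3.14, 3.14].

### API

Orientations are given as a rotation vector (axis times angle).
In Python, from cell import arm, eyes gives the robot as it stands (arm), with the cameras (eyes).
- The arm moves only by the tool drive_effector, called after "Call:" in YAML: its name, and indented under it one key for each argument. Schema: {"type":"object","properties":{"plan":{"type":"array","items":{"type":"array","items":{"type":"number"},"minItems":5,"maxItems":5},"minItems":1,"maxItems":10},"grip_force":{"type":"number"},"only":{"type":"string"},"quiet":{"type":"boolean"},"lines":{"type":"string"}},"required":["plan"],"additionalProperties":false}. plan is a list of rows, 1 to 10 of them, each of 5 numbers: dx, dy, dz in shares of 0.6 m (1.0 is 0.6 m), then a turn about the tool's z in fractions of the full range, 1 being 4 rad, then the opening from 0.0 (shut) to 1.0 (fully open); each row shifts and turns the commanded pose from where the row before left it, along the tool's axes as they then stand; what a row does not reach is not made up. A row lasts 1/10 s, in which the tool goes at most 0.05 m and 0.15 rad, less where a joint would pass 70% of its speed; a pose out of reach is approached as far as the arm can. The fingers move at their own pace and stop on an object; grip_force is the grip in N (left out, the last holds). Time passes only in rows, so rows that do not move let the fingers close. The tool returns the time, the measured TCP pose, the force, the opening and the grip force at its end. only (a regular expression) keeps the lines of the reply that match it, lines (a string "A,B") keeps lines A to B, and quiet returns only ok. Shift and turn numbers lie between -1 and 1, and a call with a number outside is refused. Input that does not fit is refused with a message, and nothing moves.
- arm.observe(): the state, without advancing time (a new reading comes with each control period).
- eyes.get_image(name): name is "scene" or "top" or "wrist"; returns a dict with "image" (400x640x3 uint8, blue, green, red), "fx", "fy", "cx", "cy" (pixels), "distortion" ([k1, k2, p1, p2, k3] as OpenCV has them; the pictures are not rectified), "cam_to_world" (4x4, takes a point from camera to world coordinates); the wrist camera has in their place "mount" (4x4, takes a point from camera to tool coordinates, whose origin is the TCP and whose axes are the flange's). Camera axes: x right, y down, z forward; pixel columns grow to the right and rows downward; lengths in m; the calibration is good to about 2 mm. A picture is of the moment at which its call begins: read the wrist's pose just before it. There is no depth.
- arm.sign_off(): hands the job in; it is judged then, once.
The state is a dict: "clock": time; "joints": joint angles; "dq": joint speeds; "joint_efforts": joint torques, N m; "position": TCP position; "ee_rot": TCP orientation; "force": force on the tool from outside, world axes, zero at the start; "ft_torque": the same for the moment, N m; "width": opening from 0.0 (shut) to 1.0 (fully open); "gripper_force": force on a finger pad.
Only numpy, scipy, OpenCV 4.12 (cv2) and the standard library are available. Lean on these libraries where they do the work, as an engineer would, in place of code of your own. Each camera call takes 0.05 s, during which the arm holds its last target. There are 200 camera calls.

## Working session

There is one attempt and no reset: what is moved stays moved. The work goes in short steps, Python scripts to look and compute and a tool call to move; the robot and the scene stay as the last step left them, time stands still between calls to the robot, and variables do not carry over. Pictures are saved under pics/ and viewed, at most 10 in all, crops included, and the job is handed in when it is done.

```bash
ls; mkdir -p pics; python3 - <<'E'
from cell import arm, eyes
import cv2,pickle
for n in("top","scene"):
    d=eyes.get_image(n); cv2.imwrite(f"pics/{n}0.png",d["image"]); pickle.dump(d,open(f"{n}0.pkl","wb"))
    print(n,d["fx"],d["distortion"],d["cam_to_world"])
o=arm.observe();print(o)
E
```

```text
cell.py
pics
top 385.7941588506099 [-0.05176426  0.          0.          0.          0.        ] [[-0.01366669 -0.99803373  0.06117102  0.47054424]
 [-0.99944908  0.01548532  0.02935556 -0.02858146]
 [-0.0302451  -0.06073613 -0.99769552  1.07816385]
 [ 0.          0.          0.          1.        ]]
scene 493.9737514371341 [0.03358237 0.         0.         0.         0.        ] [[ 0.82267349  0.45522849 -0.34055153  1.00352571]
 [ 0.56850182 -0.6626718   0.48751592 -0.67658285]
 [-0.00374276 -0.59467059 -0.80396075  1.12349782]
 [ 0.          0.          0.          1.        ]]
{'clock': 0.1, 'joints': array([ 1.2404182 ,  0.43513836,  0.0249601 ,  1.57400003, -0.01158952,
        1.13402025, -0.0751084 ]), 'dq': array([ 0.00079744, -0.00038169,  0.00019822, -0.00161058,  0.0007407 ,
        0.00026807,  0.0007585 ]), 'joint_efforts': array([ 4.98794223e-03, -6.69127965e+01,  9.89013612e-01, -3.15144753e+01,
       -6.03575399e-02,  3.74582189e-02,  1.55500647e-04]), 'position': array([ 0.14098091, -0.60841564,  0.22603494]), 'ee_rot': array([-3.11986942e+00, -3.56766741e-01,  4.59501311e-04]), 'force': array([-0.46003309, -0.01649668, -0.26729577]), 'ft_torque': array([-0.01492039,  0.02273458,  0.05330379]), 'gripper_force': 0.0, 'width': 1.0006671991317897}
```

View pics/top0.png

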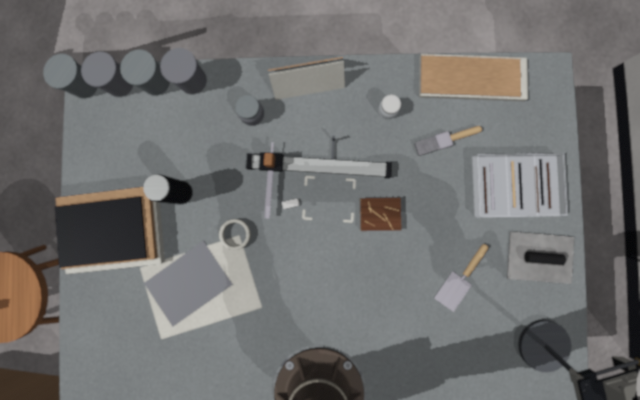

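View pics/scene0.png

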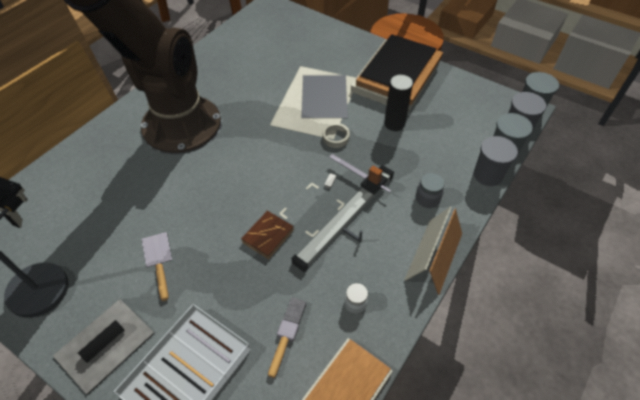

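The top view shows the rail from (250,160) to (393,169), with the carriage and grip near (268,160) and the rule running down to (268,217). The corner marks are around (329,200), the block is at (381,213), the post is at about (335,135) and the eraser is at (291,203). Next I'll enlarge a crop.

```bash
cat > h.py <<'E'
import numpy as np,cv2,pickle
def K(d): return np.array([[d["fx"],0,d["cx"]],[0,d["fy"],d["cy"]],[0,0,1.]])
def px2w(d,uv,z,T=None):
    T=d["cam_to_world"] if T is None else T
    uv=np.array(uv,float).reshape(-1,1,2)
    n=cv2.undistortPoints(uv,K(d),np.array(d["distortion"])).reshape(-1,2)
    r=np.c_[n,np.ones(len(n))]@T[:3,:3].T; o=T[:3,3]
    return o+r*((np.broadcast_to(z,len(n))-o[2])/r[:,2])[:,None]
def w2px(d,P,T=None):
    T=np.linalg.inv(d["cam_to_world"] if T is None else T)
    return cv2.projectPoints(np.array(P,float).reshape(-1,1,3),cv2.Rodrigues(T[:3,:3])[0],T[:3,3],K(d),np.array(d["distortion"]))[0].reshape(-1,2)
def crop(d,u0,v0,w,h,s,name):
    cv2.imwrite(name,cv2.resize(d["image"][v0:v0+h,u0:u0+w],None,fx=s,fy=s,interpolation=cv2.INTER_CUBIC))
E
python3 - <<'E'
from h import *
d=pickle.load(open("top0.pkl","rb"))
print(w2px(d,[[0,0,0],[.141,-.609,.227]]))
crop(d,240,120,170,125,4.7,"pics/topc.png")
print(px2w(d,[[250,160],[393,169],[329,200],[381,213]],[.03,.03,0,.022]))
E
```

```text
[[318.5071769  391.97922867]
 [593.06127527 366.92681996]]
[[ 0.64108268  0.17941141  0.03      ]
 [ 0.60916787 -0.21225561  0.03      ]
 [ 0.52888373 -0.03676481  0.        ]
 [ 0.49000726 -0.17781023  0.022     ]]
```

View pics/topc.png

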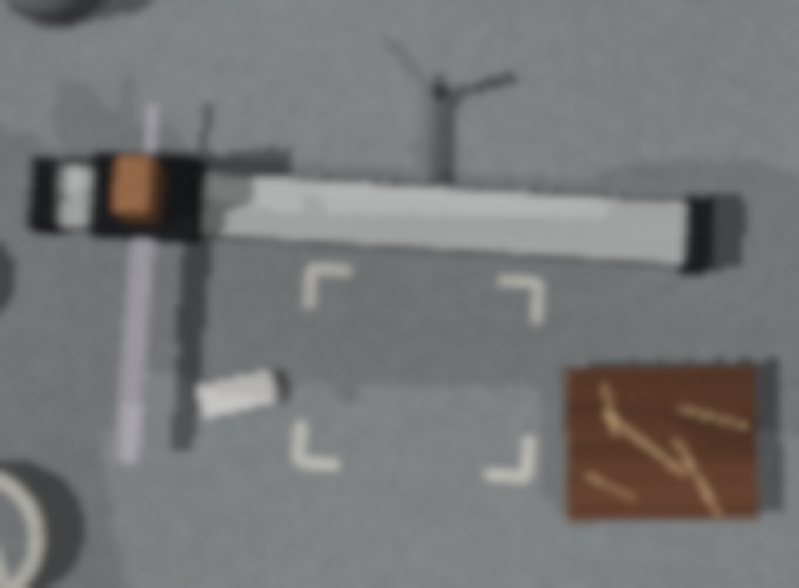

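```bash
cat > m.py <<'E'
from h import *
d=pickle.load(open("top0.pkl","rb"))
f=lambda p:np.array([240,120])+(np.array(p,float)+.5)/4.7-.5
w=lambda p,z:px2w(d,f(p),z)
c=w([[305,265],[545,278],[293,466],[533,483]],0); print("marks",c[:,:2],c[:,:2].mean(0))
e=lambda a:np.linalg.norm(a)
print("sz",e(c[0]-c[1]),e(c[2]-c[3]),e(c[0]-c[2]),e(c[1]-c[3]))
ay=c[0]-c[1]+c[2]-c[3]; print("ang marks",np.arctan2(-ay[0],ay[1]))
cx=c[0]+c[1]-c[2]-c[3]; print(np.arctan2(cx[1],cx[0]))
r=w([[255,177],[688,200],[215,236],[682,265]],.022);print("rail",r[:,:2])
for i in(0,2):
    a=r[i]-r[i+1]; print("ang",np.arctan2(-a[0],a[1]))
caps=w([[30,157],[27,230],[712,197],[706,271]],.028); print("caps",caps[:,:2],caps[:,:2].mean(0)); a=caps[:2].mean(0)-caps[2:].mean(0);print(e(a),"ang",np.arctan2(-a[0],a[1]))
b=w([[567,369],[757,366],[760,517],[568,521]],.022);print("block",b[:,:2],b[:,:2].mean(0),e(b[0]-b[1]),e(b[1]-b[2]))
a=b[0]-b[1]+b[3]-b[2];print("ang",np.arctan2(-a[0],a[1]))
print("tail",w([152,103],.034),"rule end",w([127,462],.033),"post base,top",w([445,97],.012),w([440,86],.05),"grip top",w([137,184],.085))
E
python3 m.py
```

```text
marks [[ 0.59757957  0.03102881]
 [ 0.5873534  -0.11212252]
 [ 0.47754724  0.03962344]
 [ 0.46549315 -0.10258658]] [ 0.53199334 -0.03601421]
sz 0.14351612627453728 0.14271997930155544 0.12033964053784087 0.1222327851888908
ang marks -0.07791930454131296
-0.07481308881591331
rail [[ 0.64762166  0.05867823]
 [ 0.62947527 -0.19493631]
 [ 0.61306422  0.08260182]
 [ 0.5912959  -0.19043559]]
ang -0.07142934294233838
ang -0.07955822899572366
caps [[ 0.6611648   0.1909787 ]
 [ 0.6178722   0.19280064]
 [ 0.63010217 -0.20797823]
 [ 0.58688665 -0.20332753]] [ 0.62400645 -0.0068816 ]
0.39875126615583295 ang -0.07788182953876094
block [[ 0.53153861 -0.12211955]
 [ 0.53157588 -0.23249485]
 [ 0.44403288 -0.23193576]
 [ 0.44332928 -0.12090751]] [ 0.48761916 -0.17686442] 0.110375305574298 0.08754477896300154
ang 0.0033461984874656567
tail [[0.69052432 0.11769732 0.034     ]] rule end [[0.48093297 0.13371497 0.033     ]] post base,top [[ 0.69520126 -0.05414755  0.012     ]] [[ 0.69364297 -0.05048303  0.05      ]] grip top [[0.63442694 0.11917094 0.085     ]]
```

The corner marks, rail and block sizes all check out, and the gauge yaw is about -0.077. I'll check where the tool stands against the lamp-like object on the right and compute the way to the first push pose.

```bash
cat > go.py <<'E'
import sys
from cell import arm, eyes
from h import *
from scipy.spatial.transform import Rotation as R
TH=-0.077;O=np.array([.624,-.007])
gx=np.array([np.cos(TH),np.sin(TH)]);gy=np.array([-gx[1],gx[0]])
def delta(xg,yg,z,yawg):
    o=arm.observe();r=R.from_rotvec(o["ee_rot"]).as_matrix()
    t=np.r_[O+xg*gx+yg*gy,z]; yaw=np.arctan2(r[1,0],r[0,0])
    dy=(yawg+TH-yaw+np.pi)%(2*np.pi)-np.pi
    rel=o["position"][:2]-O
    print("clock",o["clock"],"target",t.round(4),"tool delta",(r.T@(t-o["position"])).round(4),"turn",round(-dy,4),"| now gauge",(rel@gx).round(4),(rel@gy).round(4),o["position"][2].round(4),"F",o["force"].round(1),"w",round(o["width"],3),"q",o["joints"].round(2))
if __name__=="__main__": delta(*map(float,sys.argv[1:5]))
E
python3 go.py -.123 -.30 .15 1.5708
python3 - <<'E'
from h import *
d=pickle.load(open("scene0.pkl","rb"));print(w2px(d,[[0,0,0],[.141,-.609,.227],[.14,-.6,0],[.532,-.036,0]]))
d=pickle.load(open("top0.pkl","rb"));print(px2w(d,[[545,343],[475,270]],0))
E
```

```bash
python3 - <<'E'
from h import *
d=pickle.load(open("top0.pkl","rb"));s=pickle.load(open("scene0.pkl","rb"))
a=cv2.resize(d["image"][220:400,440:640],(400,360));b=cv2.resize(s["image"][130:330,0:200],(360,360))
cv2.imwrite("pics/lamp.png",np.hstack([a,b]))
E
```

```text
(no output)
```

View pics/lamp.png

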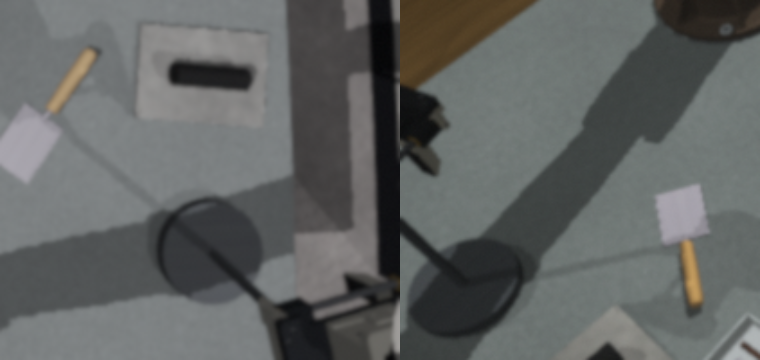

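The enlarged view shows a lamp-like stand (disc plus pole) just behind the tool, at about (545,343) in the top image. I'll leave along +tool x, away from it, before turning.

The rows are not in the units I measure in: shifts go in shares of 0.6 m and turns go in shares of 4 rad. I convert before sending: 0.04 m is 0.0667, 0.03 m is 0.05.

Call:
drive_effector:
  plan:
    - [0.0167,0,0,0,0.6]
    - [0.0333,0,0,0,0.6]
    - [0.05,0,0,0,0.6]
    - [0.0667,0,0,0,0.6]
    - [0.0667,0,0,0,0.6]
    - [0.0667,0,0,0,0.6]
    - [0.0667,0,0,0,0.6]

```text
clock: 0.8
position: [0.3578, -0.558, 0.2266]
ee_rot: [-3.121, -0.358, -0.0]
force: [0.1, -1.2, 0.4]
width: 0.604
gripper_force: 0.0
```

Call:
drive_effector:
  plan:
    - [0.05,0,0,-0.0325,0.6]
    - [0.05,0,0,-0.0325,0.6]
    - [0.05,0,0,-0.0325,0.6]
    - [0.05,0,0,-0.0325,0.6]
    - [0.05,0,0,-0.0325,0.6]
    - [0,0,0,-0.0325,0.6]
    - [0,0,0,-0.0325,0.6]
    - [0,0,0,-0.0325,0.6]
    - [0,0,0,-0.0325,0.6]
    - [0,0,0,-0.024,0.6]

```text
clock: 1.8
position: [0.4864, -0.4892, 0.2264]
ee_rot: [-2.299, -2.141, -0.001]
force: [-0.1, -0.3, -0.6]
width: 0.602
gripper_force: 0.0
```

```bash
python3 go.py -.123 -.30 .15 1.5708
```

```text
clock 1.8 target [ 0.4783 -0.2966  0.15  ] tool delta [ 0.1915 -0.0218  0.0766] turn 0.0057 | now gauge -0.1001 -0.4914 0.2264 F [-0.1 -0.3 -0.6] w 0.602 q [ 0.91  0.57 -0.33  1.37  0.18  1.23  0.5 ]
```

In the tool's units: 0.04 m is 0.0667, 0.03 m is 0.05.

Call:
drive_effector:
  plan:
    - [0.0667,-0.0083,0.0333,0,0.6]
    - [0.0667,-0.0083,0.05,0,0.6]
    - [0.0667,-0.0083,0.05,0,0.6]
    - [0.0667,-0.0083,0.05,0,0.6]
    - [0.05,-0.0033,0.05,0,0.6]
    - [0.0333,0,0.05,0,0.6]
    - [0,0,0.05,0,0.6]
    - [0,0,0.025,0,0.6]
    - [0,0,0,0,0.6]

```text
clock: 2.7
position: [0.4789, -0.278, 0.0101]
ee_rot: [-2.301, -2.133, 0.002]
force: [-0.4, -0.1, 0.4]
width: 0.597
gripper_force: 0.0
```

```bash
python3 go.py -.123 -.246 .008 1.5708
```

```text
clock 2.7 target [ 0.4824 -0.2428  0.008 ] tool delta [0.0354 0.0009 0.0022] turn 0.001 | now gauge -0.1238 -0.2814 0.0101 F [-0.4 -0.1  0.4] w 0.597 q [ 0.65  0.62 -0.31  1.93  0.3   0.64  0.08]
```

In the tool's units: 0.015 m is 0.025, 0.01 m is 0.0167.

Call:
drive_effector:
  plan:
    - [0.025,0,0.0033,0,0.6]
    - [0.025,0,0,0,0.6]
    - [0.0167,0,0,0,0.6]
    - [0.0167,0,0,0,0.6]
    - [0.02,0,0,0,0.6]
    - [0.02,0,0,0,0.6]
    - [0.02,0,0,0,0.6]
    - [0.02,0,0,0,0.6]
    - [0.02,0,0,0,0.6]
    - [0.02,0,0,0,0.6]

```text
clock: 3.7
position: [0.4894, -0.157, 0.0101]
ee_rot: [-2.305, -2.134, 0.0]
force: [0.7, -1.9, 1.7]
width: 0.598
gripper_force: 1.1
```

Call:
drive_effector:
  plan:
    - [0.02,0,0,0,0.6]
    - [0.02,0,0,0,0.6]
    - [0.0167,0,0,0,0.6]
    - [0.0167,0,0,0,0.6]
    - [0.01,0,0,0,0.6]
    - [0.0067,0,0,0,0.6]
    - [0,0,0,0,0.6]

```text
clock: 4.4
position: [0.4935, -0.1034, 0.0101]
ee_rot: [-2.304, -2.135, -0.0]
force: [-0.1, -0.8, 0.1]
width: 0.602
gripper_force: 0.0
```

```bash
python3 go.py -.123 -.1 .008 1.5708
python3 - <<'E'
from cell import arm, eyes
from h import *
d=eyes.get_image("top");pickle.dump(d,open("top1.pkl","wb"));crop(d,240,120,170,125,4.7,"pics/top1.png")
E
```

```text
clock 4.4 target [ 0.4937 -0.0972  0.008 ] tool delta [ 0.0061 -0.0003  0.0021] turn 0.0007 | now gauge -0.1227 -0.1061 0.0101 F [-0.1 -0.8  0.1] w 0.602 q [ 0.32  0.56 -0.29  2.06  0.29  0.56 -0.25]
```

View pics/top1.png

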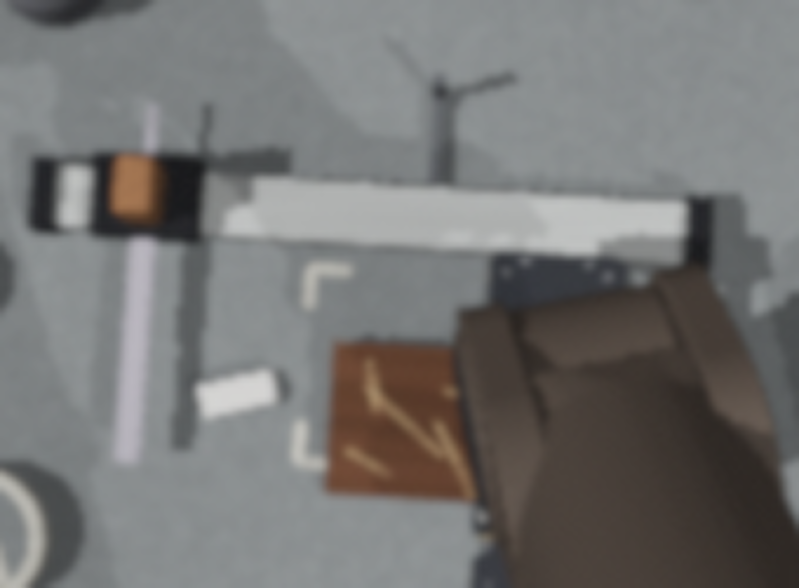

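The block's left edge now runs from (334,344) to (324,490) in the crop, square with the rail.

```bash
python3 - <<'E'
from h import *
d=pickle.load(open("top1.pkl","rb"))
f=lambda p:np.array([240,120])+(np.array(p,float)+.5)/4.7-.5
TH=-.077;gx=np.array([np.cos(TH),np.sin(TH)]);gy=np.array([-gx[1],gx[0]]);O=np.array([.624,-.007])
S=px2w(d,f([[305,265],[545,278],[293,466],[533,483]]),0).mean(0)[:2]
p=px2w(d,f([[334,344],[324,490]]),.022)[:,:2]
a=p[0]-p[1];print("len",np.hypot(*a),"ang",np.arctan2(a[1],a[0])-TH)
c=p.mean(0)-.055*gy; print("block-spot gauge",(c-S)@gx,(c-S)@gy,"S",(S-O)@gx,(S-O)@gy)
E
```

```text
len 0.08534601476828725 ang -0.00434768360313173
block-spot gauge -0.030241483127175995 -0.004294791910750307 S -0.08950215476121201 -0.036005755459773976
```

In the tool's units: -0.04 m is -0.0667, -0.03 m is -0.05, 0.15 rad is 0.0375.

Call:
drive_effector:
  plan:
    - [0.005,0,0,0,0.6]
    - [0.0017,0,0,0,0.6]
    - [0,0,0,0,0.6]
    - [-0.0333,0,0,0,0.6]
    - [-0.05,0,-0.0333,0,0.6]
    - [0,0,-0.0667,0,0.6]
    - [0,0.0333,-0.05,0.0375,0.6]
    - [0,0,0,0.0375,0.6]
    - [0,0,0,0.0375,0.6]
    - [0,0,0,0.0375,0.6]

```text
clock: 5.45
position: [0.5101, -0.1517, 0.1005]
ee_rot: [2.837, 1.348, 0.001]
force: [-0.2, -0.6, 0.7]
width: 0.602
gripper_force: 0.0
```

Call:
drive_effector:
  plan:
    - [0,0,0,0.0375,0.6]
    - [0,0,0,0.0375,0.6]
    - [0,0,0,0.0375,0.6]
    - [0,0,0,0.0375,0.6]
    - [0,0,0,0.0375,0.6]
    - [0,0,0,0.0375,0.6]
    - [0,0,0,0.0175,0.6]
    - [0,0,0,0,0.6]

```text
clock: 6.25
position: [0.5099, -0.1514, 0.1002]
ee_rot: [3.139, -0.121, -0.0]
force: [-0.2, 1.5, -0.1]
width: 0.597
gripper_force: 0.0
```

```bash
python3 go.py -.2 -.038 .09 0
```

```text
clock 6.25 target [ 0.4217 -0.0295  0.09  ] tool delta [-0.0974 -0.1147  0.0102] turn -0.0 | now gauge -0.1026 -0.1527 0.1002 F [-0.2  1.5 -0.1] w 0.597 q [ 0.15  0.43  0.05  1.95 -0.03  0.76 -1.43]
```

In the tool's units: -0.033 m is -0.055, 0.01 m is 0.0167.

Call:
drive_effector:
  plan:
    - [-0.055,-0.05,0,0,0.6]
    - [-0.055,-0.05,0,0,0.6]
    - [-0.0517,-0.05,0,0,0.6]
    - [0,-0.0417,0.0167,0,0.6]
    - [0,0,0.05,0,0.6]
    - [0,0,0.05,0,0.6]
    - [0,0,0.025,0,0.6]
    - [0,0,0.0083,0,0.6]
    - [0,0,0,0,0.6]

```text
clock: 7.15
position: [0.4217, -0.0295, 0.0099]
ee_rot: [3.139, -0.118, -0.002]
force: [0.5, -0.1, -0.5]
width: 0.6
gripper_force: 0.0
```

```bash
python3 go.py -.144 -.037 .010 0
```

```text
clock 7.15 target [ 0.4776 -0.0328  0.01  ] tool delta [ 0.056  -0.0009 -0.0002] turn 0.002 | now gauge -0.2 -0.038 0.0099 F [ 0.5 -0.1 -0.5] w 0.6 q [-0.06  0.46  0.01  2.27 -0.01  0.42 -1.69]
```

In the tool's units: 0.01 m is 0.0167, 0.008 m is 0.0133.

Call:
drive_effector:
  plan:
    - [0.0167,0,0,0,0.6]
    - [0.0133,0,0,0,0.6]
    - [0.0133,0,0,0,0.6]
    - [0.0133,0,0,0,0.6]
    - [0.0133,0,0,0,0.6]
    - [0.01,0,0,0,0.6]
    - [0.0067,0,0,0,0.6]
    - [0.005,0,0,0,0.6]
    - [0.0017,0,0,0,0.6]
    - [0,0,0,0,0.6]

```text
clock: 8.15
position: [0.4782, -0.0338, 0.0102]
ee_rot: [3.139, -0.12, 0.001]
force: [0.5, 0.5, -1.0]
width: 0.602
gripper_force: 0.0
```

Call:
drive_effector:
  plan:
    - [-0.0333,0,0,0,0.6]
    - [-0.05,0,0,0,0.6]
    - [-0.0333,0,-0.05,0,0.6]
    - [0,0,-0.0833,0,0.6]
    - [0,0,-0.0833,0,0.6]
    - [0,0,-0.05,0,1.0]

```text
clock: 8.75
position: [0.409, -0.0284, 0.1737]
ee_rot: [-3.139, 0.12, -0.007]
force: [0.7, -0.2, -0.9]
width: 0.649
gripper_force: 0.0
```

```bash
python3 go.py 0 .129 .15 0
python3 - <<'E'
from cell import arm, eyes
from h import *
d=eyes.get_image("top");pickle.dump(d,open("top2.pkl","wb"));crop(d,240,120,170,125,4.7,"pics/top2.png")
E
```

```text
clock 8.75 target [0.6339 0.1216 0.15  ] tool delta [ 0.2127 -0.1667  0.0248] turn 0.0007 | now gauge -0.2127 -0.0379 0.1737 F [ 0.7 -0.2 -0.9] w 0.649 q [-0.08  0.15  0.02  2.14 -0.    0.85 -1.7 ]
```

View pics/top2.png

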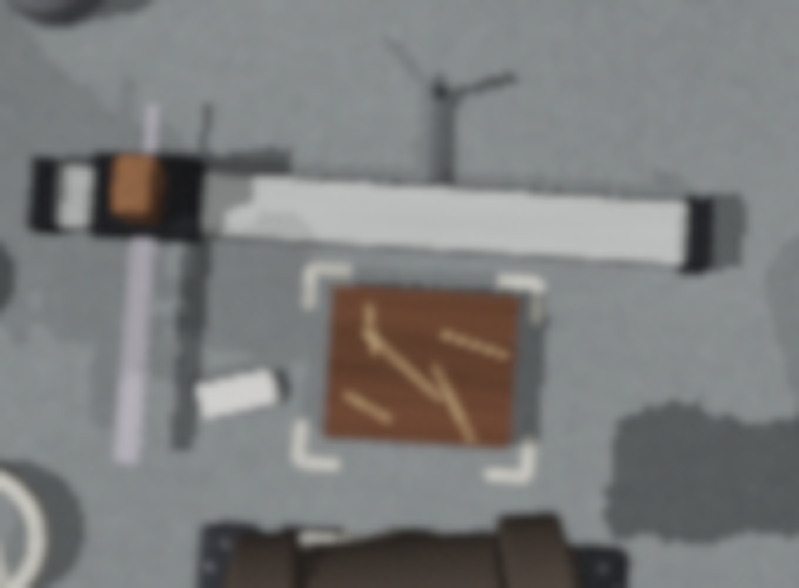

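The block lies inside the marks. Its corners are at (333,287), (519,296), (512,446) and (324,436) in the crop.

```bash
python3 - <<'E'
from h import *
d=pickle.load(open("top2.pkl","rb"))
f=lambda p:np.array([240,120])+(np.array(p,float)+.5)/4.7-.5
TH=-.077;gx=np.array([np.cos(TH),np.sin(TH)]);gy=np.array([-gx[1],gx[0]]);O=np.array([.624,-.007])
S=px2w(d,f([[305,265],[545,278],[293,466],[533,483]]),0).mean(0)[:2]
p=px2w(d,f([[333,287],[519,296],[512,446],[324,436]]),.022)[:,:2]
a=p[0]-p[3]+p[1]-p[2];print("ang",np.arctan2(a[1],a[0])-TH)
c=p.mean(0);print("block-spot gauge",(c-S)@gx,(c-S)@gy)
# grip top corners & tail/post from the scene camera for cross-check later
g=px2w(d,f([137,174]),.085)[0,:2];t=px2w(d,f([152,103]),.034)[0,:2]
rl=px2w(d,f([[141,240],[127,462]]),.034)[:,:2]
for n,q in(("grip",g),("tail",t),("rule",rl[0]),("rule",rl[1])):print(n,(q-O)@gx,(q-O)@gy)
E
```

```text
ang 0.0076619594798879725
block-spot gauge 0.00269283106098792 -0.0015008084846527593
grip 0.006280079273454196 0.1270016095678419
tail 0.056735002370035856 0.12944514736054114
rule -0.0241843019853957 0.13011773145618705
rule -0.15346543160579182 0.12913716460416222
```

In the tool's units: 0.036 m is 0.06, -0.03 m is -0.05.

Call:
drive_effector:
  plan:
    - [0.05,-0.0417,0,0,1]
    - [0.06,-0.05,0,0,1]
    - [0.06,-0.05,0,0,1]
    - [0.06,-0.05,0,0,1]
    - [0.06,-0.05,0,0,1]
    - [0.05,-0.0283,0.0167,0,1]
    - [0.0167,-0.0083,0.025,0,1]
    - [0,0,0,0,1]

```text
clock: 9.6
position: [0.634, 0.1226, 0.1424]
ee_rot: [3.139, -0.118, -0.005]
force: [-1.2, -0.8, -0.9]
width: 1.001
gripper_force: 0.0
```

```bash
python3 go.py 0.001 .129 .047 0
python3 - <<'E'
from cell import arm, eyes
from h import *
import pickle
o=arm.observe();d=eyes.get_image("wrist");d["o"]=o;pickle.dump(d,open("w.pkl","wb"));cv2.imwrite("pics/w0.png",d["image"])
E
```

```text
clock 9.6 target [0.6349 0.1215 0.047 ] tool delta [0.0013 0.0009 0.0954] turn 0.0019 | now gauge 0.0 0.13 0.1424 F [-1.2 -0.8 -0.9] w 1.001 q [-0.27  0.54 -0.    1.61  0.    0.99 -1.92]
```

View pics/w0.png

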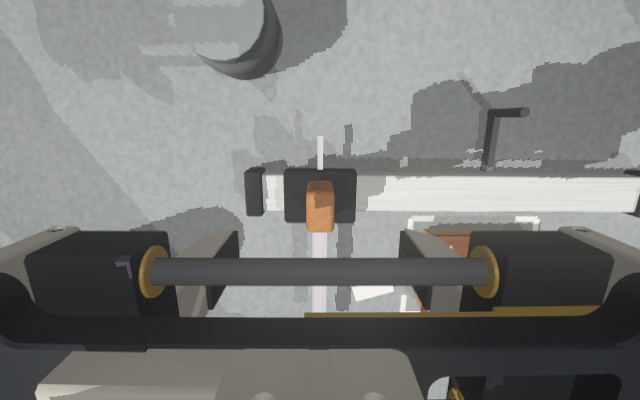

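The grip at (320,207) sits midway between the fingers, the tail end is at (320,137), and the post's base and top are at about (492,113) and (525,112).

In the tool's units: 0.03 m is 0.05, 0.02 m is 0.0333.

```bash
cat > wm.py <<'E'
from h import *
from scipy.spatial.transform import Rotation as R
TH=-.077;gx=np.array([np.cos(TH),np.sin(TH)]);gy=np.array([-gx[1],gx[0]]);O=np.array([.624,-.007])
def wg(d,p,z):
    T=np.eye(4);T[:3,:3]=R.from_rotvec(d["o"]["ee_rot"]).as_matrix();T[:3,3]=d["o"]["position"]
    q=px2w(d,p,z,T@d["mount"])[:,:2]-O
    return np.c_[q@gx,q@gy].round(4)
E
python3 - <<'E'
from wm import *
d=pickle.load(open("w.pkl","rb"))
print("tail",wg(d,[320.5,137],.034),"post base/top",wg(d,[[492,113],[524.5,112]],[.012,.05]),"grip top",wg(d,[[320,183],[319,208]],.085),"rail edges",wg(d,[[450,178],[450,212]],.022))
E
```

```text
tail [[0.0547 0.1289]] post base/top [[ 0.0762 -0.0318]
 [ 0.0764 -0.0371]] grip top [[0.0243 0.1296]
 [0.0051 0.1303]] rail edges [[ 0.0162  0.0054]
 [-0.0178  0.0014]]
```

Call:
drive_effector:
  plan:
    - [0,0,0.05,0,1]
    - [0,0,0.05,0,1]
    - [0,0,0.0333,0,1]
    - [0,0,0.02,0,1]
    - [0,0,0.005,0,1]
    - [0,0,0,0,0.1]
    - [0,0,0,0,0.1]
    - [0,0,0,0,0.1]
    - [0,0,0,0,0.1]
    - [0,0,0,0,0.1]
  grip_force: 40

```text
clock: 10.65
position: [0.6344, 0.1219, 0.0506]
ee_rot: [-3.139, 0.12, -0.001]
force: [1.2, 0.4, -0.9]
width: 0.615
gripper_force: 0.0
```

Call:
drive_effector:
  plan:
    - [0,0,0,0,0.1]
    - [0,0,0,0,0.1]
    - [0,0,0,0,0.1]
    - [0,0,0,0,0.1]

```text
clock: 11.05
position: [0.6341, 0.1218, 0.0501]
ee_rot: [3.139, -0.12, -0.0]
force: [-0.1, -0.2, 0.0]
width: 0.265
gripper_force: 0.0
```

```bash
python3 go.py 0 -.04 .047 0
```

```text
clock 11.05 target [ 0.6209 -0.0469  0.047 ] tool delta [-0.0003  0.1692  0.0031] turn 0.0007 | now gauge 0.0002 0.1292 0.0501 F [-0.1 -0.2  0. ] w 0.265 q [-0.27  0.65 -0.01  1.69  0.01  0.8  -1.93]
```

In the tool's units: 0.003 m is 0.005.

Call:
drive_effector:
  plan:
    - [0,0,0.005,0,0.1]
    - [0,0,0,0,0.1]
    - [0,0,0,0,0.1]

```text
clock: 11.35
position: [0.6344, 0.1216, 0.0496]
ee_rot: [-3.139, 0.121, -0.002]
force: [-9.2, -3.0, 23.9]
width: 0.239
gripper_force: 40.0
```

Call:
drive_effector:
  plan:
    - [0,0.0083,0,0,0.1]
    - [0,0.0167,0,0,0.1]
    - [0,0.025,0,0,0.1]
    - [0,0.0333,0,0,0.1]
    - [0,0.0333,0,0,0.1]
    - [0,0.0333,0,0,0.1]
    - [0,0.0333,0,0,0.1]
    - [0,0.0333,0,0,0.1]
    - [0,0.025,0,0,0.1]
    - [0,0.0167,0,0,0.1]

```text
clock: 12.35
position: [0.6221, -0.0307, 0.0496]
ee_rot: [-3.136, 0.118, -0.001]
force: [-9.9, 9.7, 26.3]
width: 0.232
gripper_force: 40.0
```

Call:
drive_effector:
  plan:
    - [0,0.0083,0,0,0.1]
    - [0,0,0,0,0.1]
    - [0,0,0,0,0.1]

```text
clock: 12.65
position: [0.6218, -0.0346, 0.0496]
ee_rot: [-3.136, 0.117, -0.0]
force: [-10.8, 8.6, 26.7]
width: 0.233
gripper_force: 40.0
```

```bash
python3 go.py 0 -.038 .047 0
python3 - <<'E'
from cell import arm, eyes
from wm import *
o=arm.observe();d=eyes.get_image("wrist");d["o"]=o;pickle.dump(d,open("w2.pkl","wb"))
a=d["image"][80:230,220:420]
t=eyes.get_image("top");pickle.dump(t,open("top3.pkl","wb"))
b=t["image"][110:230,290:390]
cv2.imwrite("pics/both.png",np.vstack([cv2.resize(a,(400,300),interpolation=cv2.INTER_CUBIC),cv2.resize(b,(400,480),interpolation=cv2.INTER_CUBIC)[:300]]))
E
```

```text
clock 12.65 target [ 0.6211 -0.0449  0.047 ] tool delta [0.0001 0.0103 0.0026] turn 0.0024 | now gauge -0.0001 -0.0277 0.0496 F [-10.8   8.6  26.7] w 0.233 q [-0.01  0.62 -0.02  1.75  0.01  0.77 -1.68]
```

View pics/both.png

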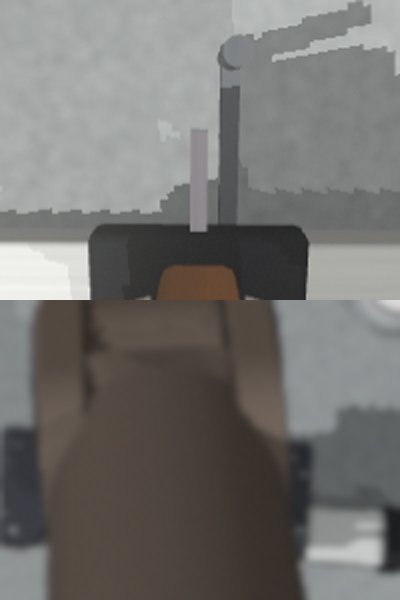

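The wrist crop shows the tail tip at (319.2,145), the post's top at (338.5,105), and the foot bar along u≈335. The tail still has about 10 mm to go.

In the tool's units: -0.003 m is -0.005, 0.002 m is 0.0033.

Call:
drive_effector:
  plan:
    - [0,0.0033,-0.005,0,0.1]
    - [0,0.0033,-0.0017,0,0.1]
    - [0,0.0033,0,0,0.1]
    - [0,0,0,0,0.1]

```text
clock: 13.15
position: [0.6211, -0.0407, 0.0498]
ee_rot: [-3.136, 0.117, 0.002]
force: [3.0, 7.9, -9.6]
width: 0.238
gripper_force: 40.0
```

```bash
python3 - <<'E'
from wm import *
d=pickle.load(open("w2.pkl","rb"))
print(d["mount"].round(3),"tail",wg(d,[[319.2,145],[319,190]],.034),"post top",wg(d,[338.5,105],.05),"bar",wg(d,[[335.4,125],[334.5,185]],.012))
E
python3 go.py 0 -.038 .05 0
```

```text
[[-0.    -0.966 -0.259  0.069]
 [ 1.    -0.    -0.    -0.001]
 [ 0.    -0.259  0.966 -0.158]
 [ 0.     0.     0.     1.   ]] tail [[ 0.0553 -0.0272]
 [ 0.0288 -0.0272]] post top [[ 0.0766 -0.037 ]] bar [[ 0.0662 -0.0375]
 [ 0.0271 -0.0375]]
clock 13.15 target [ 0.6211 -0.0449  0.05  ] tool delta [ 0.0003  0.0041 -0.0002] turn 0.0026 | now gauge -0.0003 -0.0339 0.0498 F [ 3.   7.9 -9.6] w 0.238 q [-0.01  0.62 -0.02  1.75  0.01  0.77 -1.68]
```

In the tool's units: 0.002 m is 0.0033, 0.0005 m is 0.0008.

Call:
drive_effector:
  plan:
    - [0,0.0033,0.0008,0,0.1]
    - [0,0.0033,0,0,0.1]
    - [0,0,0,0,0.1]
    - [0,0,0,0,0.1]
    - [0,0,0,0,0.1]

```text
clock: 13.65
position: [0.6209, -0.0444, 0.0498]
ee_rot: [-3.136, 0.116, 0.002]
force: [1.0, 8.5, -6.2]
width: 0.234
gripper_force: 40.0
```

```bash
python3 go.py 0 -.038 .05 0
python3 - <<'E'
from cell import arm, eyes
from wm import *
o=arm.observe();d=eyes.get_image("wrist");d["o"]=o;pickle.dump(d,open("w3.pkl","wb"))
cv2.imwrite("pics/w3.png",np.vstack([cv2.resize(d["image"][80:230,220:420],(600,450),interpolation=cv2.INTER_CUBIC)[:300],cv2.resize(d["image"][190:340],(600,141))]))
E
```

```text
clock 13.65 target [ 0.6211 -0.0449  0.05  ] tool delta [ 0.0002  0.0005 -0.0002] turn 0.0029 | now gauge -0.0002 -0.0375 0.0498 F [ 1.   8.5 -6.2] w 0.234 q [ 0.    0.62 -0.02  1.75  0.01  0.77 -1.67]
```

View pics/w3.png

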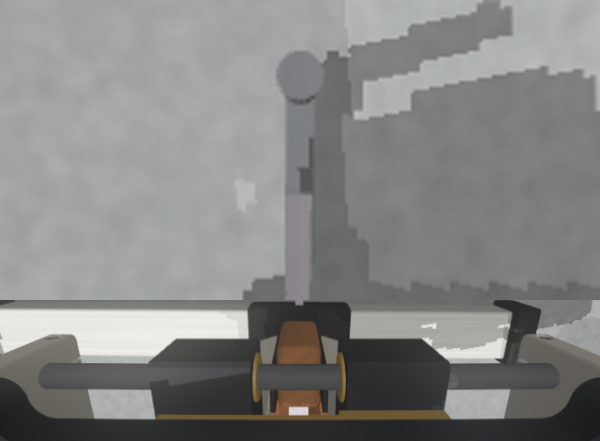

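The tail (x≈298) and the post (x≈299) are in line in the crop. I'll hold a moment, check the scene view for the block, then hand in.

Call:
drive_effector:
  plan:
    - [0,0,0,0,0.1]
    - [0,0,0,0,0.1]
    - [0,0,0,0,0.1]
    - [0,0,0,0,0.1]
    - [0,0,0,0,0.1]

```text
clock: 14.2
position: [0.6209, -0.0443, 0.0498]
ee_rot: [-3.136, 0.116, 0.002]
force: [1.4, 8.8, -6.3]
width: 0.237
gripper_force: 40.0
```

```bash
python3 go.py 0 -.038 .05 0
python3 - <<'E'
from cell import arm, eyes
from h import *
d=eyes.get_image("scene");crop(d,220,130,200,150,3,"pics/s3.png")
E
```

```text
clock 14.2 target [ 0.6211 -0.0449  0.05  ] tool delta [ 0.0002  0.0005 -0.0002] turn 0.0029 | now gauge -0.0002 -0.0375 0.0498 F [ 1.4  8.8 -6.3] w 0.237 q [ 0.    0.62 -0.02  1.75  0.01  0.77 -1.67]
```

View pics/s3.png

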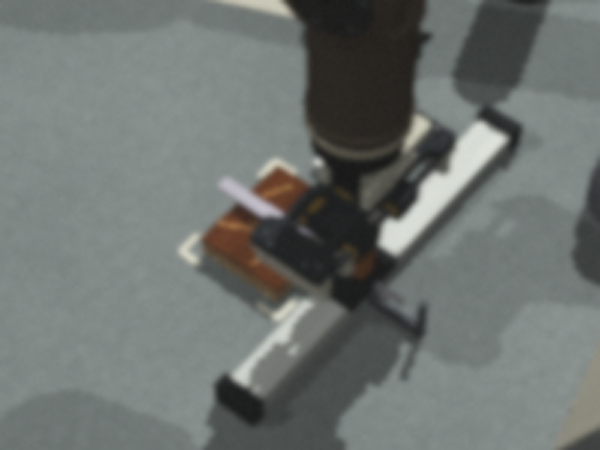

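The block (around (255,230) in the crop) still lies within its marks, with the rule over it and the gripper holding the carriage at the post.

```bash
python3 -c "
from cell import arm, eyes
print(arm.sign_off())"
```

```text
the job is handed in; nothing more can be done
None
```

I pushed the block flat into its corner marks (about 3 mm from centre and square with the rail), pulled the guide until its tail lined up with the post to within about 1 mm, and handed the job in at 14.2 s still holding it; no verdict came back.

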